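Shut the coffee mill's drawer and crank it two even turns through its tight spot

TASK

Use the hand coffee mill to grind what is left inside it: push its little drawer gently home until it is fully shut, then take the crank by its knob and wind it clockwise (seen from above) two full turns, so that the handle ends where it stands now, and let go. Every turn has one tight spot, which you can only find by feel: ease the crank through it at an even pace, always well under half a turn a second, so that it neither jumps ahead nor runs back. The mill only stands on a suction foot and its axle is not quite in the middle, so let the hand follow the knob's own circle and never drag the mill sideways; leave everything else where it is.

Things in the scene. Friction and masses are not known exactly. Their poses are not given: they have to be found in the camera images.
- mill: coffee mill of brown wood and steel. Origin: middle of its plinth's underside, 14 mm above the worktop; x to its back, drawer in front. Plinth 154 x 138 mm, top at z 70 mm; round column 108 mm across up to 136; steel dome with the upright axle up to 182. Set in by hand, the axle stands 6 to 10 mm off the mill's middle, and the poses do not tell to which side
- foot: black rubber suction foot under the mill, fixed to the worktop; origin on the worktop under the mill's middle. Its rubber gives sideways about 1 mm for each 6 N and springs back. The mill must not be dragged: displaced by over 2.2 mm (about 13 N sideways) while cranking, or over 4.5 mm (about 27 N) while its drawer is pushed
- drawer_knob (a point): tip of the steel knob (24 mm across, 22 mm long) in the middle of the drawer's front, 50 mm above the worktop; 94 mm in front of the mill's middle when home, and further by the drawer's opening. It faces away from the mill and can be pushed home with closed fingertips; the mill is no higher than 84 mm above the worktop within 40 mm behind it
- drawer (a joint): how far the drawer stands out, in m; 0 = fully home against its stop, 0.018 to 0.038 at the start. It slides with about 2.5 N of friction and stays where it is left
- knob_mid (a point): grip point on the upright axis of the crank's wooden knob, 24 mm above its lower end, about 238 mm above the worktop. Knob: cylinder 31 mm across, 44 mm high, spins freely on its pin, so the hand need not turn; stands a 30 N pinch from above. The flat arm lies 2 mm under it. It runs on a level circle of radius 88 mm round the axle; at first it is at the back or a side, not over the drawer
- crank (a joint): crank angle in rad: 0 where it starts, growing clockwise from above, two full turns = 12.57. Takes about 1.5 N at the knob, but once a turn a tight spot: it resists by up to 9 N for some 0.55 rad, then pushes ahead by up to 6 N for 0.55 rad and jumps if not held back. Its place is unseen, differs each time, and is over 0.6 rad clear of the start. Elsewhere the crank stays where left
- espresso_cup: small white cup with a handle, 62 mm across, 52 mm high, standing; origin at the middle of its underside. A bystander, to be left alone
- mug: white mug with a grey-green band, 86 mm across, 90 mm high, standing; origin at the middle of its underside. A bystander, to be left alone
- sardine_tin: flat oblong tin, 63 x 105 x 25 mm, lying; origin at the middle of its underside. A bystander, to be left alone
- teaspoon: steel teaspoon, 137 mm long, lying on the worktop; origin about its middle. A bystander, to be left alone

How it is judged:
By the outcome, as a careful person would: the job done as asked, in the order asked, and still so for the second after the job is handed in, with the robot touching nothing.
It also fails if it takes over 72 s, if anything falls off the work surface, if the arm or the gripper's body presses on something with over 40 N, if the wrist force passes 120 N, or if a joint passes its speed limit or range.

ROBOT

A 6-joint arm with a two-finger parallel gripper is mounted at the origin on a cart in front of the work surface, level with it; the furniture and walls round the work are solid. World frame = base frame: x ahead of the robot, y to its left, z up, the work surface at z = 0. Lengths are in mm, angles in rad, forces in N, time in s.
With the tool pointing down it reaches from about 325 to 875 mm from the base axis. Payload 4.4 kg.
Tool frame: the origin (TCP) lies on the centre line of the jaws, within the pads' length; the fingertips stand ahead of it and the grasp point (between the pads) lies 6 mm ahead of it (ctrl.tcp_to_tips is the z of the fingertips in the tool frame, in mm); z points along the fingers, y is the line along which they close (so a half turn about z gives the same grasp; the last joint's range is limited). The gripper opens to 85 mm and grips with 20 to 120 N. Pads are 22 mm wide; open, the fingers measure 114 mm over their backs; the gripper's body (76 mm by 85 mm) begins 54 mm behind the grasp point. The pads swing forward as they close: fully open they stand 13 mm farther back than shut.
Start: joints at [1.185, 0.207, 1.542, -0, 1.393, -0.15], TCP at [133.783, 559.222, 256.282] pointing down, gripper open.
Joint ranges: [-2.73, 2.73], [-0.86, 2.22], [0.23, 2.46], [-1.11, 4.25], [0.08, 2.63], [-2.82, 2.82]. Speed limits (rad/s): [2.79, 2.79, 3.14, 3.14, 3.14, 3.14].

INTERFACE

Orientations are given as a 3x3 rotation matrix whose columns are the frame's x, y, z axes.
In Python, from plant import ctrl, sensors, optics gives the robot as it stands. Calls block until the motion is done:
- ctrl.move_ptp(position, orientation): joint-space move of the TCP to a pose.
- ctrl.move_l(position, rot=None, vel=150, threshold=None): straight line of the TCP; rot=None keeps the orientation; vel is the mean speed in mm/s. With threshold (N) it stops when the force on the tool has changed by that much, and returns True; else False.
- ctrl.set_joints(angles): joint-space move.
- ctrl.gripper_to(opening, force=None): finger opening in mm; force is the grip in N (None keeps the last); returns when the fingers have stopped.
- ctrl.hold(seconds).
- ctrl.solve_ik(position, orientation): joint angles nearest the present ones, or None.
- sensors.read_state(): the state.
- optics.grab_frame(name): name is "side" or "top"; returns (picture, depth): 480x640x3 uint8, red, green, blue; 480x640 float32, mm along the optical axis (not along the pixel's ray), 0 where there is no reading.
- optics.camera_params(name): a dict with "mtx" (3x3 intrinsics, pixels), "R" (3x3) and "t" (3): a world point X has camera coordinates R X + t. Camera axes: x right, y down, z forward; pixel columns grow to the right and rows downward; lengths in mm; the calibration is good to about 2 mm. A picture is of the moment at which its call begins. camera_params takes no time and is no camera call.
A pose or a line that the arm cannot do raises ctrl.MotionError and nothing moves.
- ctrl.finish_job(): hands the job in; it is judged then, once.
The state is a dict: "t": time; "q": joint angles; "qvel": joint speeds; "tau": joint torques, N m; "eef_pos": TCP position; "eef_rot": TCP orientation; "force": force on the tool from outside, world axes, zero at the start; "wrist_torque": the same for the moment, N m; "grip_width": finger opening in mm; "grasp_force": force on a finger pad.
Only numpy, scipy, OpenCV 4.12 (cv2) and the standard library are available. Lean on these libraries where they do the work, as an engineer would, in place of code of your own. Each camera call takes 0.05 s, during which the arm holds its last target. There are 200 camera calls.

## Working session

There is one attempt and no reset: what is moved stays moved. The work goes in short steps, each a Python script; the robot and the scene stay as the last script left them, time stands still between calls to the robot, and variables do not carry over. Pictures are saved under pics/ and viewed, at most 10 in all, crops included, and the job is handed in when it is done.

```bash
ls; mkdir -p pics; python3 - <<'E'
from plant import ctrl,sensors,optics
import cv2,numpy as np
for n in("side","top"):
    p,d=optics.grab_frame(n); cv2.imwrite(f"pics/{n}0.png",p[:,:,::-1]); np.savez(f"{n}0.npz",p=p,d=d,**optics.camera_params(n))
    c=optics.camera_params(n); print(n,c["mtx"],c["R"],c["t"])
s=sensors.read_state(); print(s, ctrl.tcp_to_tips)
E
```

```text
pics
side [[585.00912955   0.         310.71268361]
 [  0.         585.00912955 234.89065969]
 [  0.           0.           1.        ]] [[ 0.46506423 -0.88527209 -0.00293245]
 [-0.52699524 -0.27418429 -0.80442463]
 [ 0.71133064  0.37565451 -0.59404748]] [-337.21369786  394.43960155 1004.31255918]
top [[550.35376373   0.         321.41645561]
 [  0.         550.35376373 238.79838006]
 [  0.           0.           1.        ]] [[-0.31500033 -0.94905676 -0.00812706]
 [-0.91887818  0.30710482 -0.24768835]
 [ 0.23756616 -0.07055413 -0.96880567]] [ 110.20685625  602.66097793 1239.91105275]
{'t': 0.1, 'q': array([ 1.18551733e+00,  2.07371791e-01,  1.54286472e+00, -5.27481189e-06,
        1.39349036e+00, -1.50524128e-01]), 'qvel': array([-0.00185349, -0.00130198, -0.00342068, -0.0007992 ,  0.0002049 ,
        0.00119166]), 'tau': array([-3.97472550e-04, -3.84094620e+01, -2.92549539e+01, -2.26712800e-04,
        4.93883999e-03,  7.56286170e-06]), 'eef_pos': array([133.52539002, 558.61025379, 255.1953733 ]), 'eef_rot': array([[-9.72571483e-01,  2.32602828e-01, -7.97262014e-04],
       [ 2.32603981e-01,  9.72569519e-01, -1.97970919e-03],
       [ 3.14906777e-04, -2.11085502e-03, -9.99997723e-01]]), 'force': array([ 0.4861437 , -0.40946543,  0.24872618]), 'wrist_torque': array([-0.01627942, -0.03170639, -0.02520624]), 'grasp_force': 0.0, 'grip_width': 85.57482827614427} 25.0
```

View pics/side0.png

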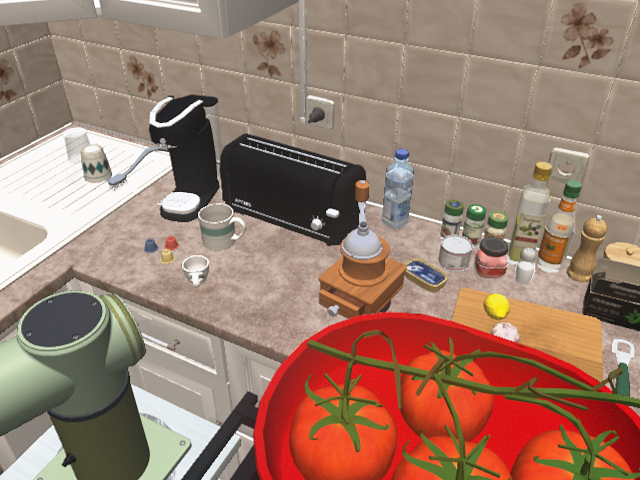

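View pics/top0.png

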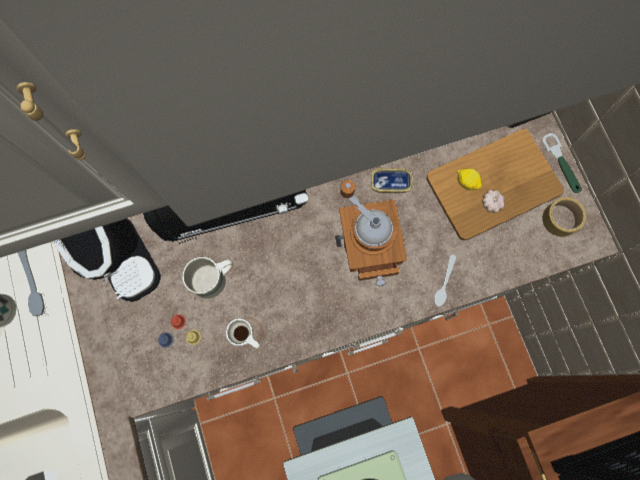

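```bash
cat > h.py <<'E'
import numpy as np,cv2
def cloud(n):
    f=np.load(n+"0.npz"); d=f["d"]; v,u=np.mgrid[:480,:640]
    c=np.stack([(u-f["mtx"][0,2])/f["mtx"][0,0]*d,(v-f["mtx"][1,2])/f["mtx"][1,1]*d,d],-1)
    X=(c-f["t"])@f["R"]; X[d==0]=np.nan; return f["p"],X
E
python3 - <<'E'
from h import *
np.set_printoptions(precision=1,suppress=True)
for n,roi in(("top",(325,170,420,300)),("side",(310,170,420,330))):
    p,X=cloud(n); u0,v0,u1,v1=roi
    P=X[v0:v1,u0:u1].reshape(-1,3); C=p[v0:v1,u0:u1].reshape(-1,3).astype(int)
    uv=np.stack(np.meshgrid(range(u0,u1),range(v0,v1)),-1).reshape(-1,2)
    ok=np.isfinite(P[:,0])&(P[:,0]<900); P=P[ok];C=C[ok];uv=uv[ok]
    print(n,np.histogram(P[:,2],np.arange(-10,290,20)))
    m=(P[:,2]>217)&(P[:,2]<275); K=P[m]; print("knob",len(K),K.min(0),K.max(0),np.median(K,0), uv[m].min(0),uv[m].max(0))
    T=K[K[:,2]>253]; print("top",len(T),T.mean(0) if len(T) else 0)
    D=P[(P[:,2]>150)&(P[:,2]<178)]; print("dome",D.min(0),D.max(0),len(D))
    if len(D):
        A=np.c_[D,np.ones(len(D))]; s=np.linalg.lstsq(A,(D**2).sum(1),rcond=None)[0]; print("sphere c",s[:3]/2)
    m=(P[:,2]>79)&(P[:,2]<89); Q=P[m][:,:2].astype(np.float32)
    if len(Q): print("plinth",cv2.minAreaRect(Q),len(Q),cv2.boxPoints(cv2.minAreaRect(Q)))
    im=cv2.resize(p[v0:v1,u0:u1,::-1],None,fx=4.5,fy=4.5,interpolation=cv2.INTER_CUBIC) if n=="top" else cv2.resize(p[v0:v1,u0:u1,::-1],None,fx=3.7,fy=3.7,interpolation=cv2.INTER_CUBIC)
    cv2.imwrite(f"pics/{n}c.png",im)
# furniture: things over 200 high within reach near knob
p,X=cloud("top"); P=X.reshape(-1,3); P=P[np.isfinite(P[:,0])]
for z0,z1 in((100,200),(200,300),(300,400),(400,600),(600,900)):
    S=P[(P[:,2]>z0)&(P[:,2]<z1)&(np.hypot(P[:,0],P[:,1])<900)&(P[:,0]>350)]
    if len(S): print(z0,len(S),S.min(0),S.max(0))
E
```

```text
top (array([6613,  937,  234,  299, 1726,  245,   15,  219,  608,  615,  221,
         90,   42,  158]), array([-10,  10,  30,  50,  70,  90, 110, 130, 150, 170, 190, 210, 230,
       250, 270]))
knob 223 [ 576.4 -197.2  217.2] [ 669.1 -146.   264.1] [ 649.7 -159.6  255.7] [340 180] [374 220]
top 138 [ 653.7 -160.9  257.7]
dome [ 527.4 -257.3  150. ] [ 631.4 -153.2  177.9] 825
sphere c [ 578.5 -202.7  138.1]
plinth ((580.2709350585938, -205.251708984375), (137.96385192871094, 154.43780517578125), 80.69744873046875) 1560 [[ 492.9 -260.8]
 [ 645.3 -285.8]
 [ 667.6 -149.7]
 [ 515.2 -124.7]]
side (array([3927,  712,  993, 1240, 2126,  961,  816,  769, 1263, 1234,  352,
        137,  109,  115]), array([-10,  10,  30,  50,  70,  90, 110, 130, 150, 170, 190, 210, 230,
       250, 270]))
knob 281 [ 571.6 -200.8  217. ] [ 662.7 -149.3  262.2] [ 642.5 -167.1  245.4] [355 180] [368 222]
top 101 [ 647.7 -164.6  257.7]
dome [ 523.  -259.3  150. ] [899.6   6.  178. ] 1741
sphere c [ 707.1 -193.   177.1]
plinth ((666.9554443359375, -147.23487854003906), (409.83074951171875, 242.32676696777344), 19.23125648498535) 1656 [[ 433.6 -100.3]
 [ 513.4 -329.1]
 [ 900.3 -194.1]
 [ 820.5   34.7]]
100 3125 [ 373.9 -796.9  100. ] [794.6 359.4 199.9]
200 3142 [ 566.3 -209.6  200.1] [755.1 439.1 300. ]
300 30 [667.1 335.1 300. ] [715.8 432.1 303. ]
400 3815 [622.8 158.  526.3] [636.7 425.8 600. ]
600 13794 [593.3 157.3 600. ] [636.6 378.4 900. ]
```

View pics/topc.png

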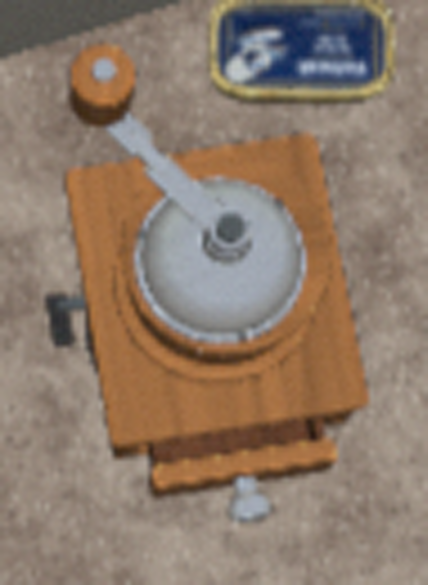

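View pics/sidec.png

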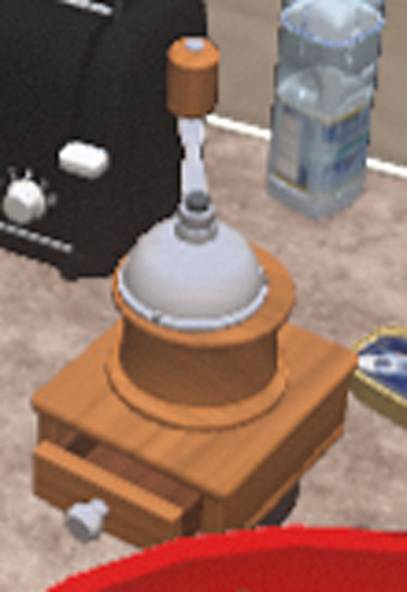

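```bash
cat >> h.py <<'E'
def tri(a,b):
    # a: top px, b: side px -> point, ray gap
    O=[];D=[]
    for n,(u,v) in(("top",a),("side",b)):
        f=np.load(n+"0.npz"); r=f["R"].T@np.linalg.solve(f["mtx"],[u,v,1.]); D.append(r/np.linalg.norm(r)); O.append(-f["R"].T@f["t"])
    s=np.linalg.lstsq(np.c_[D[0],-D[1]],O[1]-O[0],rcond=None)[0]
    A=O[0]+s[0]*D[0];B=O[1]+s[1]*D[1]; return (A+B)/2,B-A
def plane(n,px,z):
    f=np.load(n+"0.npz"); r=f["R"].T@np.linalg.solve(f["mtx"],[px[0],px[1],1.]); o=-f["R"].T@f["t"]; return o+r*(z-o[2])/r[2]
E
python3 - <<'E'
from h import *
np.set_printoptions(precision=1,suppress=True)
t=lambda x,y:(325+x/4.5-.4,170+y/4.5-.4); s=lambda x,y:(310+x/3.7-.4,170+y/3.7-.4)
for nm,a,b,z in(("knobtop",t(104,69),s(194,45),262),("axle",t(230,225),s(199,203),196),("dknob",t(249,510),s(86,522),50)):
    print(nm,*tri(a,b),plane("top",a,z),plane("side",b,z))
p,X=cloud("top")
for u,v in((400,50),(550,20),(260,150),(300,190),(305,200),(330,150)): print(u,v,X[v,u])
P=X.reshape(-1,3);P=P[np.isfinite(P[:,0])]
for y in range(-500,300,100):
    S=P[(abs(P[:,1]-y)<50)&(P[:,2]>400)]; print("cab",y,len(S),S.min(0) if len(S) else 0)
p,X=cloud("side");P=X.reshape(-1,3);P=P[np.isfinite(P[:,0])]
S=P[(P[:,2]>100)&(P[:,2]<300)&(P[:,1]>-130)&(P[:,1]<200)&(P[:,0]>560)&(P[:,0]<800)];print("toaster",S.min(0),S.max(0))
S=P[(P[:,2]>400)&(P[:,0]<900)&(P[:,1]<600)&(P[:,0]>300)];print("cab side",len(S),S.min(0) if len(S) else 0)
for n in("top","side"):
    p,X=cloud(n); 
    for (u0,v0,u1,v1) in([(372,270,390,292)] if n=="top" else [(322,300,345,320)]):
        Q=X[v0:v1,u0:u1].reshape(-1,3); Q=Q[(Q[:,2]>35)&(Q[:,2]<70)]; R=np.array([.987,-.162]); print(n,"drawer",len(Q),np.sort((Q[:,:2]-[580.3,-205.3])@R)[:12], Q[np.argsort(Q[:,:2]@R)[:8]])
E
```

```text
knobtop [ 655.5 -161.9  258. ] [ 0. -0.  0.] [ 654.1 -161.3  262. ] [ 649.3 -164.4  262. ]
axle [ 578.1 -201.4  207.2] [ 0.2 -0.3  0.1] [ 580.7 -203.3  196. ] [ 593.  -195.8  196. ]
dknob [ 466.4 -187.4   49.1] [ 1.6 -2.2  0.5] [ 465.4 -186.1   50. ] [ 466.6 -188.8   50. ]
400 50 [ 439.8  -82.5 1097.1]
550 20 [ 438.8 -173.2 1083.2]
260 150 [ 440.1    2.1 1029.3]
300 190 [439.9 -19.8 934.2]
305 200 [695.4 -75.3 126.5]
330 150 [439.2 -44.5 997.1]
cab -500 0 0
cab -400 29 [  -7.  -421.1  400.2]
cab -300 2338 [ 438.7 -318.3  933.1]
cab -200 13413 [ 438.3 -250.   933.3]
cab -100 23204 [ 438.  -150.   933.1]
cab 0 40449 [437.6 -50.  933.4]
cab 100 13227 [437.1  50.  934.2]
cab 200 13685 [593.3 157.2 526.3]
toaster [686.9 -92.4 100. ] [799.5 199.7 198.1]
cab side 6705 [495.1 143.5 524.9]
top drawer 164 [-121.6 -121.6 -121.3 -121.2 -121.2 -121.  -120.9 -120.7 -120.4 -120.4
 -120.2 -120. ] [[ 459.5 -190.8   59.2]
 [ 461.4 -179.2   56.1]
 [ 461.3 -182.1   51.3]
 [ 460.2 -188.5   59.2]
 [ 459.4 -193.8   54.2]
 [ 462.3 -177.1   54.6]
 [ 461.  -186.3   59.4]
 [ 461.3 -185.3   45.2]]
side drawer 284 [-124.7 -124.7 -124.5 -124.3 -124.2 -124.  -124.  -123.9 -123.8 -123.8
 -123.7 -123.7] [[ 457.  -186.7   53.5]
 [ 457.4 -184.2   54.9]
 [ 457.2 -186.6   56.1]
 [ 457.  -189.    57.4]
 [ 457.9 -184.    51.4]
 [ 457.8 -186.2   61.2]
 [ 458.6 -181.3   52.6]
 [ 457.5 -188.9   51.1]]
```

```bash
cat >> h.py <<'E'
a=-0.163; ax=np.array([np.cos(a),np.sin(a),0.]); x=-ax; z=np.array([0,0,-1.]); ROT=np.c_[x,np.cross(z,x),z]
E
python3 - <<'E'
from h import *
from plant import ctrl,sensors
np.set_printoptions(precision=2,suppress=True)
S=sensors.read_state
tip=np.array([580.3,-205.3,0])-122*ax
ctrl.gripper_to(0,40)
p=tip-50*ax; p[2]=200; ctrl.move_ptp(p,ROT)
p[2]=61; ctrl.move_l(p,vel=120); ctrl.hold(.3); s=S(); print(s["t"],s["eef_pos"],p,s["force"],s["q"]); f0=s["force"]
q=p+32*ax; r=ctrl.move_l(q,vel=70,threshold=8); print(r)
if not r:
    hit=False; i=0
    # advance slowly to at most 14 mm past the expected home
    q=tip+(28-11+14)*ax; q[2]=61
    hit=ctrl.move_l(q,vel=14,threshold=9); s=S(); print("hit",hit,s["t"],s["eef_pos"],s["force"]-f0,"along",(s["eef_pos"]-tip)@ax+11)
E
```

```text
5.2583 [ 410.83 -177.58   61.4 ] [ 410.58 -177.39   61.  ] [ 0.61 -0.51  0.21] [-0.6   0.21  2.    0.    0.93 -2.01]
False
hit True 8.2 [ 475.86 -187.79   60.23] [-2.34  0.57  1.07] along 27.10340282451156
```

```bash
python3 - <<'E'
from h import *
from plant import ctrl,sensors,optics
np.set_printoptions(precision=2,suppress=True)
S=sensors.read_state
p0=S()["eef_pos"].copy(); p0[2]=61
for d in (0,.7,1.4,2.1,2.8,3.5):
    ctrl.move_l(p0+d*ax,vel=14); ctrl.hold(.1); s=S(); print(d,(s["eef_pos"]-p0)@ax,s["force"]@ax,s["t"])
    if s["force"]@ax<-10: break
E
```

```text
0 0.05254797889773198 -1.907453308015127 8.6083
0.7 0.37534016680030946 -3.6661319784919444 8.9583
1.4 0.6919961148391643 -4.994929505814516 9.3083
2.1 0.9327676542290295 -6.3316815220994265 9.6583
2.8 1.2014514332544928 -8.148649435326474 10.0083
3.5 1.4145664220207828 -8.973091168505999 10.3583
```

```bash
python3 - <<'E'
from h import *
from plant import ctrl,sensors,optics
np.set_printoptions(precision=2,suppress=True)
S=sensors.read_state
p=S()["eef_pos"]-45*ax; p[2]=61; ctrl.move_l(p,vel=80)
p[2]=310; ctrl.move_l(p,vel=200)
for n in("side",):
    im,d=optics.grab_frame(n); np.savez("s10.npz",p=im,d=d,**optics.camera_params(n)); cv2.imwrite("pics/s1.png",im[170:330,300:430,::-1].repeat(3,0).repeat(3,1))
_,X=cloud("s1"); Q=X[260:325,310:370].reshape(-1,3); Q=Q[(Q[:,2]>35)&(Q[:,2]<64)]; w=(Q-[580.3,-205.3,0]); u=w@ax; v=w@[-ax[1],ax[0],0]
print("front",np.sort(u[abs(v)<12])[:20])
ctrl.gripper_to(62,28)
k=np.array([653.5,-162,310]); ctrl.move_ptp(k,ROT); ctrl.hold(.2); s=S(); print(s["t"],s["eef_pos"],s["force"],s["grip_width"])
E
```

```text
front [-100.25  -98.93  -98.71  -98.69  -97.43  -97.09  -96.98  -96.95  -96.72
  -96.45  -96.33  -96.32  -95.86  -95.77  -95.73  -95.7   -95.69  -95.67
  -95.66  -95.63]
14.2417 [ 652.6  -162.62  311.07] [-0.9  -0.17 -0.12] 61.61865798566204
```

View pics/s1.png

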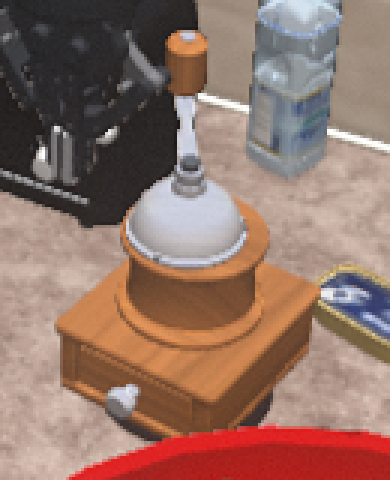

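```bash
python3 - <<'E'
from h import *
from plant import ctrl,sensors,optics
np.set_printoptions(precision=2,suppress=True)
S=sensors.read_state
k=S()["eef_pos"]; k[:2]=653.5,-162
k[2]=244; r=ctrl.move_l(k,vel=80,threshold=8); s=S(); print(r,s["t"],s["eef_pos"],s["force"])
if not r:
    for w in (36,32,24):
        ctrl.gripper_to(w,28); ctrl.hold(.1); s=S(); print(w,s["t"],s["eef_pos"],s["force"],s["grip_width"],s["grasp_force"])
E
```

```text
False 15.2167 [ 653.98 -162.17  244.76] [0.83 0.48 0.1 ]
36 15.6833 [ 653.54 -161.98  244.15] [ 0.43  0.02 -0.66] 35.926260929186284 0.0
32 16.0 [ 653.48 -162.12  244.03] [-0.15 -0.15  0.59] 31.996794416512714 0.23567764728795737
24 16.3167 [ 653.51 -162.21  244.2 ] [ 0.17 -1.5   0.58] 29.81938661583326 28.735123022343032
```

```bash
cat > crank.py <<'E'
from h import *
import sys,pickle,os
from scipy.optimize import least_squares
from plant import ctrl,sensors
np.set_printoptions(precision=2,suppress=True)
S=sensors.read_state; K=6.; end=float(sys.argv[1]); step=.1
if os.path.exists("st.pkl"): E,W,th,b=pickle.load(open("st.pkl","rb"))
else: E,W,th,b=[],[],0.,np.zeros(2)
def meas():
    s=S(); f=s["force"][:2]; E.append(s["eef_pos"][:2]+f/K); return s,f
if not E: meas()
u0=np.array([np.cos(.482),np.sin(.482)]); t0=np.array([-u0[1],u0[0]]); c0=E[0]-88*u0
def fit():
    P=np.array(E)
    r=lambda p: np.r_[(np.hypot(*(P-p[:2]).T)-p[2])/.25,(p[:2]-c0)@u0/1.5,(p[:2]-c0)@t0/3,(p[2]-88)/.3]
    return least_squares(r,[*c0,88.],loss="soft_l1").x
p=fit(); n=0
while th<end-1e-6:
    th=min(th+step,end); c,R=p[:2],p[2]
    ph=np.arctan2(*(E[0]-c)[::-1])-th; u=np.array([np.cos(ph),np.sin(ph)]); tg=c+R*u
    ctrl.move_l([*(tg+b),244.],vel=33)
    s,f=meas(); p=fit()
    b=np.clip(b+.3*(tg-s["eef_pos"][:2]),-4,4); n+=1
    fr=f@u; ft=f@[u[1],-u[0]]
    if n%3==0 or np.hypot(*f)>9: print(f"{s['t']:.2f} th{th:.2f} fr{fr:.1f} ft{ft:.1f} fz{s['force'][2]:.1f} z{s['eef_pos'][2]:.1f} lag{(tg-s['eef_pos'][:2])@[u[1],-u[0]]:.2f}",p,b)
    if np.hypot(*f)>12.: print("STOP"); break
pickle.dump((E,W,th,b),open("st.pkl","wb"))
e=E[-1]-p[:2]; e0=E[0]-p[:2]; print("turned",(np.arctan2(e0[1],e0[0])-np.arctan2(e[1],e[0]))%(2*np.pi),s["t"],"grip",s["grip_width"],s["grasp_force"])
E
python3 crank.py 0.5
```

```text
17.58 th0.30 fr-0.8 ft-0.3 fz2.7 z244.1 lag-0.30 [ 574.75 -201.77   88.  ] [-0.11  0.33]
turned 0.5007620722135446 18.4167 grip 30.13415030577831 28.991146085707555
```

```bash
python3 crank.py 4.0
```

```text
19.67 th0.80 fr0.3 ft0.2 fz4.2 z244.1 lag-0.09 [ 574.72 -201.62   87.99] [-0.01  0.53]
20.92 th1.10 fr1.6 ft-0.3 fz6.0 z244.1 lag-0.08 [ 574.71 -201.68   88.  ] [0.14 0.55]
22.17 th1.40 fr0.7 ft-0.3 fz4.5 z244.1 lag-0.44 [ 574.68 -201.72   88.03] [0.47 0.66]
23.42 th1.70 fr0.7 ft-0.6 fz5.8 z244.0 lag-0.24 [ 574.61 -201.76   88.09] [0.74 0.69]
24.67 th2.00 fr1.0 ft0.1 fz5.4 z244.1 lag-0.12 [ 574.55 -201.76   88.15] [0.89 0.63]
25.92 th2.30 fr0.4 ft-1.0 fz5.6 z244.0 lag-0.09 [ 574.57 -201.77   88.12] [0.96 0.53]
27.17 th2.60 fr0.9 ft-0.5 fz5.6 z244.0 lag-0.07 [ 574.54 -201.75   88.16] [1.   0.45]
28.42 th2.90 fr0.0 ft-1.0 fz5.6 z244.0 lag-0.09 [ 574.57 -201.77   88.13] [1.02 0.35]
29.67 th3.20 fr-0.3 ft0.3 fz5.6 z243.9 lag-0.04 [ 574.59 -201.79   88.11] [1.02 0.29]
30.92 th3.50 fr0.5 ft0.2 fz5.8 z243.9 lag-0.03 [ 574.55 -201.75   88.15] [1.02 0.27]
32.17 th3.80 fr0.1 ft0.5 fz6.4 z243.9 lag0.04 [ 574.55 -201.75   88.15] [1.01 0.29]
turned 3.9968378907956494 33.0 grip 29.558688169855216 29.264485567691736
```

```bash
sed -i 's/step=.1$/step=.14/; s/vel=33/vel=46/; s/n%3==0/n%2==0/' crank.py; python3 crank.py 7.0
```

```text
33.85 th4.28 fr1.6 ft-7.3 fz7.7 z244.0 lag1.72 [ 574.54 -201.7    88.18] [1.61 1.32]
34.71 th4.56 fr-0.6 ft-0.1 fz5.8 z243.9 lag-0.95 [ 574.53 -201.69   88.19] [1.49 1.21]
35.52 th4.84 fr-2.1 ft4.6 fz2.5 z244.0 lag-2.51 [ 574.53 -201.7    88.18] [0.32 0.62]
36.33 th5.12 fr-0.9 ft-1.2 fz4.9 z243.9 lag0.25 [ 574.53 -201.7    88.18] [-0.04  0.36]
37.17 th5.40 fr-0.9 ft0.6 fz4.9 z243.9 lag0.24 [ 574.54 -201.7    88.18] [0.07 0.18]
38.00 th5.68 fr-1.2 ft0.4 fz5.1 z244.0 lag0.23 [ 574.53 -201.7    88.18] [0.16 0.04]
38.83 th5.96 fr-0.7 ft-0.2 fz6.3 z243.9 lag0.24 [ 574.54 -201.7    88.18] [ 0.21 -0.13]
39.67 th6.24 fr-0.7 ft0.0 fz5.5 z244.0 lag0.17 [ 574.53 -201.7    88.18] [ 0.22 -0.27]
40.50 th6.52 fr-0.5 ft0.2 fz5.3 z244.0 lag0.20 [ 574.54 -201.7    88.18] [ 0.2  -0.39]
41.33 th6.80 fr-0.2 ft0.5 fz4.8 z244.0 lag0.08 [ 574.54 -201.7    88.18] [ 0.17 -0.46]
42.02 th7.00 fr1.2 ft-0.1 fz5.0 z244.0 lag0.23 [ 574.54 -201.7    88.18] [ 0.13 -0.54]
turned 0.714082030293864 42.0167 grip 30.264972895798234 29.19346797571052
```

```bash
python3 crank.py 10.15 | tail -4; sed 's/step=.14/step=.09/; s/vel=46/vel=32/' crank.py > slow.py; python3 slow.py 11.5; python3 crank.py 12.566 | tail -4
```

```text
49.52 th9.52 fr0.8 ft1.6 fz6.8 z243.9 lag-0.29 [ 574.55 -201.72   88.19] [ 1.54 -0.66]
50.35 th9.80 fr-0.0 ft0.3 fz6.5 z243.9 lag-0.16 [ 574.55 -201.72   88.19] [ 1.52 -0.78]
51.18 th10.08 fr0.3 ft0.3 fz6.1 z243.9 lag-0.00 [ 574.55 -201.72   88.19] [ 1.48 -0.81]
turned 3.864682894489694 51.4667 grip 30.010857692123878 29.28157367510721
52.27 th10.33 fr0.8 ft-2.6 fz6.3 z243.9 lag0.91 [ 574.56 -201.72   88.19] [ 1.57 -0.47]
53.09 th10.51 fr-0.3 ft-7.7 fz7.7 z244.0 lag1.90 [ 574.56 -201.72   88.19] [2.18 0.57]
53.92 th10.69 fr-1.3 ft-4.7 fz7.6 z243.9 lag0.19 [ 574.56 -201.73   88.19] [2.45 0.85]
54.71 th10.87 fr-1.1 ft0.1 fz5.1 z243.9 lag-1.23 [ 574.56 -201.73   88.18] [2.05 0.45]
55.48 th11.05 fr0.6 ft4.1 fz3.7 z244.0 lag-2.11 [ 574.56 -201.73   88.18] [1.01 0.02]
56.23 th11.23 fr0.1 ft5.7 fz3.8 z244.0 lag-1.33 [ 574.56 -201.74   88.18] [ 0.09 -0.07]
57.02 th11.41 fr-0.1 ft0.1 fz5.0 z243.9 lag0.66 [ 574.56 -201.74   88.18] [0.24 0.02]
turned 5.21300942581246 57.4167 grip 29.892318290854348 29.277631399745587
59.09 th12.06 fr0.3 ft-0.2 fz4.7 z244.0 lag-0.06 [ 574.56 -201.75   88.17] [0.49 0.16]
59.92 th12.34 fr-0.3 ft-0.0 fz5.1 z244.0 lag-0.07 [ 574.55 -201.75   88.17] [0.48 0.22]
60.66 th12.57 fr1.1 ft0.6 fz5.1 z244.0 lag0.01 [ 574.56 -201.75   88.17] [0.5  0.26]
turned 0.000682718684819339 60.6583 grip 29.73611766663262 29.194978735176846
```

```bash
python3 - <<'E'
from plant import ctrl,sensors,optics
import cv2
ctrl.gripper_to(60); p=sensors.read_state()["eef_pos"].copy(); p[2]=330; ctrl.move_l(p,vel=130)
im,d=optics.grab_frame("side"); cv2.imwrite("pics/s2.png",im[120:340,280:440,::-1].repeat(2,0).repeat(2,1)); s=sensors.read_state(); print(s["t"],s["eef_pos"],s["force"])
E
```

```text
61.9167 [ 652.71078562 -161.83712134  328.3115501 ] [-0.27546259 -0.19838814 -0.23239022]
```

View pics/s2.png

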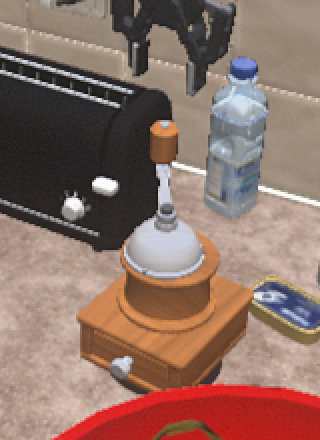

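The picture shows the knob back at its starting place (crop pixel (164,143)), the drawer shut (its knob at (121,366)), and the gripper clear above.

```bash
python3 -c "
from plant import ctrl
print(ctrl.finish_job())"
```

```text
the job is handed in; nothing more can be done
None
```

I pushed the drawer fully shut, wound the crank two full clockwise turns back to its starting place, let go, and handed the job in at about 62 s; at each reading while cranking, the sideways force stayed under the 13 N limit.

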